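# Set up a drawer front for spraying

### The arm

A 7-joint arm with a two-finger parallel gripper is mounted at the origin on the work surface. World frame = base frame: x ahead of the robot, y to its left, z up, the work surface at z = 0. Lengths are in m, angles in rad, forces in N, time in s.
With the tool pointing down it reaches from about 0.425 to 0.875 m from the base axis. Payload 4.7 kg.
Tool frame: the origin (TCP) lies on the mounting face of the last link; the fingertips stand 182 mm ahead of it and the grasp point (between the pads) lies ahead of it (ctrl.grip_point_offset is the z of the grasp point in the tool frame, in m); z points along the fingers, y is the line along which they close (so a half turn about z gives the same grasp; the last joint's range is limited). The gripper opens to 87 mm and grips with 3 to 60 N. Pads are 19 mm wide; open, the fingers measure 117 mm over their backs; the gripper's body (75 mm by 190 mm) begins 51 mm behind the grasp point.
Start: joints at [-1.288, 0.321, -0.07, 1.45, 0.023, 1.371, -0.057], TCP at [0.173, 0.627, 0.405] pointing down, gripper open.
Joint ranges: [-2.86, 2.86], [-0.3, 2.09], [-1.38, 1.24], [0.06, 2.45], [-1.56, 4.7], [0.09, 2.05], [-2.69, 2.69]. Speed limits (rad/s): [2.57, 2.57, 3.14, 3.14, 3.14, 3.14, 3.14].

### API

Orientations are given as a rotation vector (axis times angle).
In Python, from bench import ctrl gives the robot as it stands.
- The arm moves only by the shell command python3 -m inch 'ROWS' [FORCE]. ROWS is rows parted by semicolons, their numbers by spaces, 1 to 20 of them, each of 5 numbers: dx, dy, dz in m, then a turn about the tool's z in rad, then the opening from 0.0 (shut) to 1.0 (fully open); each row is the pose to reach, as a shift and turn from the pose commanded when the command began, along the tool's axes at that moment; what a row does not reach only later rows make up. A row lasts 1/10 s, in which the tool goes at most 0.05 m and 0.15 rad, less where a joint would pass 70% of its speed; a pose out of reach is approached as far as the arm can. The fingers move at their own pace and stop on an object; FORCE is the grip in N (left out, the last holds). Time passes only in rows, so rows that do not move let the fingers close. It prints the time, the measured TCP pose, the force, the opening and the grip force at its end.
- ctrl.get_state(): the state, without advancing time (a new reading comes with each control period).
- ctrl.get_image(name): name is "scene" or "top" or "wrist"; returns (picture, depth): 480x640x3 uint8, red, green, blue; 480x640 float32, m along the optical axis (not along the pixel's ray), 0 where there is no reading.
- ctrl.camera_model(name): a dict with "vertical_fov" (degrees; the focal length in pixels is half the picture's height over the tangent of half this angle, whatever the lens; pixels are square), "cx", "cy" (the principal point, pixels), "rvec" (rotation vector, rad) and "tvec" (3), from world to camera coordinates, as OpenCV has them; the wrist camera has in their place "hand_eye" (4x4, takes a point from camera to tool coordinates, whose origin is the TCP and whose axes are the flange's). Camera axes: x right, y down, z forward; pixel columns grow to the right and rows downward; lengths in m; the calibration is good to about 2 mm. A picture is of the moment at which its call begins: read the wrist's pose just before it. camera_model takes no time and is no camera call.
- ctrl.close_job(): hands the job in; it is judged then, once.
The state is a dict: "time": time; "joint_positions": joint angles; "qd": joint speeds; "joint_torque": joint torques, N m; "position": TCP position; "tool_rot": TCP orientation; "ft_force": force on the tool from outside, world axes, zero at the start; "torque": the same for the moment, N m; "grip_width": opening from 0.0 (shut) to 1.0 (fully open); "grip_force": force on a finger pad.
Only numpy, scipy, OpenCV 4.12 (cv2) and the standard library are available. Lean on these libraries where they do the work, as an engineer would, in place of code of your own. Each camera call takes 0.05 s, during which the arm holds its last target. There are 200 camera calls.

### The job

Set up the plywood spray board: first stand the red rest on the red tape patch and the yellow rest on the yellow patch, each centred and square on its patch, then lay the white drawer front flat across the two rests, centred over them and parallel to the board's edge. Only then bring the paint: first stand the white primer tin in the middle of the black ring directly behind the red rest (farther from the robot), and last the blue topcoat tin in the middle of the ring behind the yellow rest, so that primer and colour each stand behind their own rest. Leave the green tin and the sanding block where they are, and let go of everything at the end.

Things in the scene. Friction and masses are not known exactly. Their poses are not given: they have to be found in the camera images.
- board: Plywood spray board lying fixed on the bench, 240 x 260 x 12 mm (x, y, z). Origin at the centre of its underside; x points away from the robot, y to the robot's left. The two tape patches are centred at x = -55 mm, y = +75 and -75 mm on its top; two painted black rings (84 mm outside, 72 mm inside diameter, flat paint) are centred at x = +65 mm, y = +75 and -75 mm. The bench top is at z = 0.
- mark_red: Red tape patch, 84 x 54 mm (x, y), flat on top of the board at one of the two ends of its near half, fixed to the board (left or right differs from start to start). Origin at its centre, on the board's top face; its axes are parallel to the board's: x away from the robot. The painted ring that belongs to this end of the board is centred 120 mm away along this patch's +x.
- mark_yellow: Yellow tape patch, 84 x 54 mm (x, y), flat on top of the board at one of the two ends of its near half, fixed to the board (left or right differs from start to start). Origin at its centre, on the board's top face; its axes are parallel to the board's: x away from the robot. The painted ring that belongs to this end of the board is centred 120 mm away along this patch's +x.
- rest_red: Loose red plastic rest standing upright on the bench, an upside-down T seen from its end: foot 70 x 40 x 10 mm (x, y, z) with a web 60 mm long (x) and 24 mm thick (y) rising from it to a flat top 40 mm above the underside; about 80 g. Grasp it by the web, across y. Origin at the centre of its underside, x along the web. Same either way round.
- rest_yellow: Loose yellow plastic rest standing upright on the bench, an upside-down T seen from its end: foot 70 x 40 x 10 mm (x, y, z) with a web 60 mm long (x) and 24 mm thick (y) rising from it to a flat top 40 mm above the underside; about 80 g. Grasp it by the web, across y. Origin at the centre of its underside, x along the web. Same either way round.
- panel: Loose white grooved drawer front lying flat on the bench, 60 x 220 x 18 mm (x, y, z), about 160 g. Origin at the centre of its underside, y along its length, z up; same either way round. Grasp it at mid-length across its 60 mm width (x). Across both rests on the board its underside is 52 mm above the bench.
- tin_white: Primer: closed round paint tin with a white body, steel rim and white lid, standing upright; 56 mm diameter, 60 mm high, about 200 g. Origin at the centre of its underside, z up; its yaw means nothing. It goes in the ring behind the red rest.
- tin_blue: Topcoat: closed round paint tin with a blue body, steel rim and blue lid, standing upright; 56 mm diameter, 60 mm high, about 200 g. Origin at the centre of its underside, z up; its yaw means nothing. It goes in the ring behind the yellow rest.
- tin_green: Bystander: closed round paint tin with a green body, steel rim and green lid, standing upright; 56 mm diameter, 60 mm high, about 200 g. Origin at the centre of its underside, z up; its yaw means nothing. Not needed: leave it alone.
- sand_block: Bystander: cork sanding block, 66 x 100 x 25 mm (x, y, z), about 150 g, loose on the bench, leave it alone. Origin at the centre of its underside.
Mind the look-alikes: they are no part of the job. Of the things like the panel, leave any that is pink; of the rest the smaller one is meant.

How it is judged:
On the way, in this order (a step that is already met when the one before it is completed fails the run):
1. both rests stand on their own patches, the two paint tins not yet moved (horizontal distance between rest_red and mark_red below 0.012 m and z of rest_red in the frame of board between 0.009 and 0.015 m and angle between each of rest_red, rest_yellow's own z axis and vertical below 0.08 rad and angle between the x axis of rest_red and the x axis of mark_red, either way round below 0.2 rad and horizontal distance between rest_yellow and mark_yellow below 0.012 m and z of rest_yellow in the frame of board between 0.009 and 0.015 m and angle between the x axis of rest_yellow and the x axis of mark_yellow, either way round below 0.2 rad and distance of each of tin_white, tin_blue from where it was at the start of the episode below 0.02 m and contact force between each of rest_red, rest_yellow and the fingers below 0.2 N and linear speed of each of rest_red, rest_yellow below 0.02 m/s), for 0.2 s.
2. the drawer front lies released across both rests, the two paint tins not yet moved (horizontal distance between rest_red and mark_red below 0.012 m and z of rest_red in the frame of board between 0.009 and 0.015 m and angle between each of rest_red, rest_yellow's own z axis and vertical below 0.08 rad and angle between the x axis of rest_red and the x axis of mark_red, either way round below 0.2 rad and horizontal distance between rest_yellow and mark_yellow below 0.012 m and z of rest_yellow in the frame of board between 0.009 and 0.015 m and angle between the x axis of rest_yellow and the x axis of mark_yellow, either way round below 0.2 rad and x of panel in the frame of board between -0.07 and -0.04 m and y of panel in the frame of board between -0.018 and 0.018 m and z of panel in the frame of board between 0.048 and 0.056 m and angle between panel's own z axis and vertical below 0.06 rad and angle between the y axis of panel and the y axis of board, either way round below 0.15 rad and distance of each of tin_white, tin_blue from where it was at the start of the episode below 0.02 m and contact force between panel and the fingers below 0.2 N and linear speed of panel below 0.02 m/s), for 0.2 s.
3. the white tin stands in the ring behind the red rest, the blue tin not yet moved (x of tin_white in the frame of mark_red between 0.106 and 0.134 m and y of tin_white in the frame of mark_red between -0.014 and 0.014 m and z of tin_white in the frame of board between 0.009 and 0.015 m and angle between tin_white's own z axis and vertical below 0.08 rad and distance of tin_blue from where it was at the start of the episode below 0.02 m and contact force between tin_white and the fingers below 0.2 N and linear speed of tin_white below 0.02 m/s), for 0.2 s.
4. the blue tin stands in the ring behind the yellow rest (x of tin_blue in the frame of mark_yellow between 0.106 and 0.134 m and y of tin_blue in the frame of mark_yellow between -0.014 and 0.014 m and z of tin_blue in the frame of board between 0.009 and 0.015 m and angle between tin_blue's own z axis and vertical below 0.08 rad and contact force between tin_blue and the fingers below 0.2 N and linear speed of tin_blue below 0.02 m/s), for 0.2 s.
At the end, for the whole second after the job is handed in: Rests upright on their patches (12 mm, 0.2 rad); drawer front level on both, centred between the patches (15 mm across, 18 mm along, 0.15 rad); white tin upright in the ring behind red, blue tin behind yellow (14 mm in x and y); all released and at rest (all of step 4 and horizontal distance between rest_red and mark_red below 0.012 m and z of rest_red in the frame of board between 0.009 and 0.015 m and angle between each of rest_red, rest_yellow, tin_white's own z axis and vertical below 0.08 rad and angle between the x axis of rest_red and the x axis of mark_red, either way round below 0.2 rad and horizontal distance between rest_yellow and mark_yellow below 0.012 m and z of rest_yellow in the frame of board between 0.009 and 0.015 m and angle between the x axis of rest_yellow and the x axis of mark_yellow, either way round below 0.2 rad and x of panel in the frame of board between -0.07 and -0.04 m and y of panel in the frame of board between -0.018 and 0.018 m and z of panel in the frame of board between 0.048 and 0.056 m and angle between panel's own z axis and vertical below 0.06 rad and angle between the y axis of panel and the y axis of board, either way round below 0.15 rad and x of tin_white in the frame of mark_red between 0.106 and 0.134 m and y of tin_white in the frame of mark_red between -0.014 and 0.014 m and z of tin_white in the frame of board between 0.009 and 0.015 m and contact force between each of rest_red, rest_yellow, panel, tin_white and the fingers below 0.2 N and linear speed of each of rest_red, rest_yellow, panel, tin_white below 0.02 m/s); the robot touches nothing.
It fails at once if the green tin is pushed more than 25 mm or tipped (distance of tin_green from where it was at the start of the episode above 0.025 m or angle between tin_green's own z axis and vertical above 0.3 rad).
It fails at once if the sanding block is pushed more than 25 mm or tipped (distance of sand_block from where it was at the start of the episode above 0.025 m or angle between sand_block's own z axis and vertical above 0.3 rad).
It also fails if it takes over 144 s, if anything falls off the work surface, if the arm or the gripper's body presses on something with over 40 N, if the wrist force passes 120 N, or if a joint passes its speed limit or range.

## Working session

There is one attempt and no reset: what is moved stays moved. The work goes in short steps, Python scripts to look and compute and a shell command to move; the robot and the scene stay as the last step left them, time stands still between calls to the robot, and variables do not carry over. Pictures are saved under pics/ and viewed, at most 14 in all, crops included, and the job is handed in when it is done.

```bash
ls; mkdir -p pics; python3 - <<'E'
from bench import ctrl
import cv2,numpy as np
for n in("scene","top"):
    im,d=ctrl.get_image(n); cv2.imwrite(f"pics/{n}0.png",im[...,::-1]); np.save(f"{n}_d.npy",d)
    print(n,ctrl.camera_model(n),d.min(),d.max())
print(ctrl.camera_model("wrist"),ctrl.grip_point_offset,ctrl.get_state())
E
```

```text
pics
scene {'vertical_fov': 47.72461220407755, 'cx': 321.80789770276374, 'cy': 241.1506718605337, 'rvec': array([ 1.86358618,  1.26921008, -0.64098191]), 'tvec': array([-0.17462562, -0.23902354,  1.72093574])} 0.0 3.9988067
top {'vertical_fov': 51.934654298002975, 'cx': 320.84830639762845, 'cy': 235.39479570539567, 'rvec': array([ 2.16282759, -2.12209676,  0.16177598]), 'tvec': array([-0.01808642,  0.4949633 ,  1.25173129])} 0.0 2.2694356
{'vertical_fov': 69.3776490522773, 'cx': 319.5338101411958, 'cy': 239.63626493402495, 'hand_eye': array([[ 4.03937390e-05, -9.55313628e-01, -2.95594097e-01,
         8.10017683e-02],
       [ 9.99999556e-01,  3.17009195e-04, -8.87871190e-04,
        -4.36103925e-04],
       [ 9.41901495e-04, -2.95593930e-01,  9.55313216e-01,
         2.07128368e-02],
       [ 0.00000000e+00,  0.00000000e+00,  0.00000000e+00,
         1.00000000e+00]])} 0.1635 {'time': 0.1, 'joint_positions': array([-1.28788411,  0.3217706 , -0.07006785,  1.45157764,  0.02260998,
        1.37078685, -0.05690902]), 'qd': array([ 2.63454595e-04,  2.39675947e-05,  2.14354988e-03, -2.78479079e-03,
       -2.35203723e-03, -1.31393305e-03,  1.06993168e-03]), 'joint_torque': array([ 6.52625022e-05, -4.92569017e+01, -4.05430505e-01, -3.13403428e+01,
       -6.40499010e-02,  3.93344311e-02,  6.87605211e-05]), 'position': array([0.1726238 , 0.62646777, 0.40374399]), 'tool_rot': array([-4.20953525e-01, -3.11313285e+00,  2.75089756e-03]), 'ft_force': array([-0.12830082,  0.29796963,  1.11689164]), 'torque': array([ 0.0445376 , -0.04038048,  0.10754301]), 'grip_force': 0.0, 'grip_width': 1.0039380592804135}
```

View pics/top0.png

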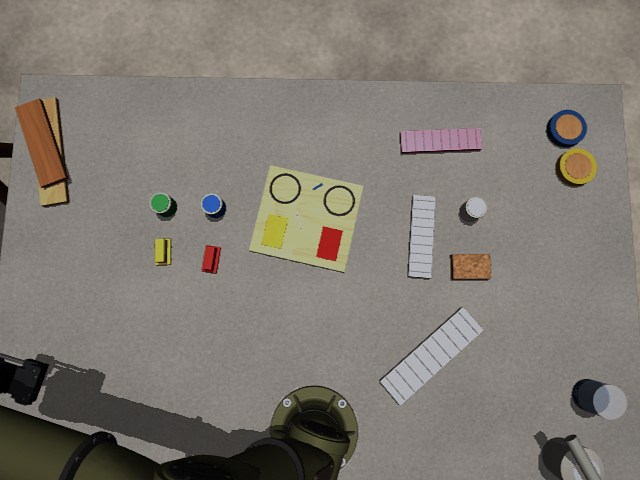

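View pics/scene0.png

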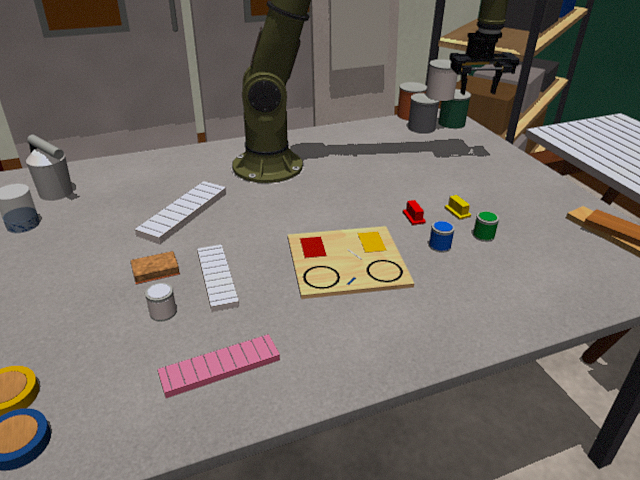

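Top view: the board is at (306,218), with yellow patch (275,232), red patch (329,244) and rings (285,188) and (339,201). The yellow rest is at (163,251) and the red rest at (211,259). Tins: green (161,203), blue (212,205), white (475,208). The cork block is at (471,267).

Candidates for the panel: the white board at (422,237), the white board at (432,355) and the pink one at (441,140). I pick (422,237) because it is the smaller of the two that are not pink. The scene view agrees: smaller at (217,276), larger at (182,211), pink at (220,365). Other tins, such as the glass jar at (600,400) and the dishes, don't match the descriptions.

```bash
cat > h.py <<'E'
from bench import ctrl
import cv2,numpy as np
from scipy.spatial.transform import Rotation as R
def cam(n):
    "K, camera->world R, camera centre"
    m=ctrl.camera_model(n); f=240/np.tan(np.radians(m['vertical_fov']/2))
    K=np.array([[f,0,m['cx']],[0,f,m['cy']],[0,0,1]])
    if n=='wrist':
        s=ctrl.get_state(); T=np.eye(4); T[:3,:3]=R.from_rotvec(s['tool_rot']).as_matrix(); T[:3,3]=s['position']
        T=T@np.array(m['hand_eye']); return K,T[:3,:3],T[:3,3]
    A=R.from_rotvec(m['rvec']).as_matrix(); return K,A.T,-A.T@m['tvec']
def rays(c,px):
    K,A,_=c; p=np.c_[np.atleast_2d(px),np.ones(len(np.atleast_2d(px)))]
    return (A@np.linalg.inv(K)@p.T).T
def onplane(c,px,z):
    d=rays(c,px); return c[2]+d*((z-c[2][2])/d[:,2])[:,None]
def cross(c1,p1,c2,p2):
    "closest point of two rays, gap"
    a=rays(c1,p1)[0];b=rays(c2,p2)[0]
    t=np.linalg.lstsq(np.c_[a,-b],c2[2]-c1[2],rcond=None)[0]
    P=c1[2]+a*t[0];Q=c2[2]+b*t[1]; return (P+Q)/2,np.linalg.norm(P-Q)
def shot(n,name=None):
    c=cam(n); im,d=ctrl.get_image(n)
    if name: cv2.imwrite(f'pics/{name}.png',im[...,::-1])
    return c,im,d
H={'red':[((0,120,60),(8,255,255)),((172,120,60),(180,255,255))],'yellow':[((22,130,100),(32,255,255))],
 'blue':[((100,120,50),(125,255,255))],'green':[((45,100,30),(80,255,255))],'white':[((0,0,165),(180,35,255))],'cork':[((5,90,50),(17,255,255))],
 'wood':[((18,30,120),(35,140,255))]}
def blobs(im,col,amin=40):
    h=cv2.cvtColor(im,cv2.COLOR_RGB2HSV); m=sum(cv2.inRange(h,*r) for r in H[col])
    m=cv2.morphologyEx(m,cv2.MORPH_CLOSE,np.ones((3,3)))
    cs=cv2.findContours(m,cv2.RETR_EXTERNAL,cv2.CHAIN_APPROX_NONE)[0]
    return sorted([c for c in cs if cv2.contourArea(c)>amin],key=lambda c:-cv2.contourArea(c))
def rect(c,cont,z):
    "min-area rectangle of the contour cast on plane z: centre, long, short, yaw of long axis (deg)"
    P=onplane(c,cont[:,0,:].astype(float),z)[:,:2]
    b=cv2.boxPoints(cv2.minAreaRect((P*1000).astype(np.float32)))/1000
    e=[b[1]-b[0],b[2]-b[1]]; l=[np.linalg.norm(x) for x in e]; i=int(np.argmax(l))
    return b.mean(0),l[i],l[1-i],np.degrees(np.arctan2(e[i][1],e[i][0]))%180
E
cat > q.py <<'E'
from h import *
np.set_printoptions(precision=4,suppress=True)
for n in("top","scene"):
    c,im,d=shot(n); print(n,c[2])
    for col,z in dict(red=.012,yellow=.012,blue=.06,green=.06,white=.018,cork=.025).items():
        for b in blobs(im,col)[:6]:
            M=cv2.moments(b); px=np.array([M['m10'],M['m01']])/M['m00']
            dd=d[int(px[1]),int(px[0])]; P=c[2]+rays(c,px)[0]*dd
            r=rect(c,b,z)
            if abs(r[0][1])<.6 and r[0][0]>0: print(col,px.round(),'depthpt',P,'rect',*[np.round(v,4) for v in r])
E
python3 q.py
```

```text
top [ 0.301  -0.0112  1.312 ]
red [329. 243.] depthpt [ 0.4777 -0.0309  0.0126] rect [ 0.478  -0.0311] 0.0839 0.0531 168.2359
red [211. 259.] depthpt [ 0.301  -0.0112  1.312 ] rect [0.4311 0.2815] 0.0697 0.0402 173.6806
yellow [274. 231.] depthpt [0.5087 0.116  0.0128] rect [0.5091 0.1163] 0.0841 0.0541 168.0379
yellow [162. 251.] depthpt [0.4448 0.4008 0.0448] rect [0.4485 0.4109] 0.0676 0.0399 3.7249
blue [211. 203.] depthpt [0.571  0.2783 0.0595] rect [0.5708 0.2787] 0.0451 0.0429 41.0464
green [160. 202.] depthpt [0.5701 0.4102 0.0644] rect [0.5715 0.4118] 0.0443 0.0425 91.098
white [431. 356.] depthpt [ 0.1928 -0.2946  0.0307] rect [ 0.1934 -0.299 ] 0.2864 0.0765 131.5643
white [422. 236.] depthpt [ 0.5011 -0.2764  0.0199] rect [ 0.5032 -0.2769] 0.2187 0.0579 176.574
white [476. 207.] depthpt [ 0.5751 -0.4112  0.056 ] rect [ 0.5833 -0.423 ] 0.0548 0.0483 178.5261
cork [471. 266.] depthpt [ 0.4238 -0.4044  0.0223] rect [ 0.4226 -0.4013] 0.104 0.0655 91.4149
scene [ 1.4957 -0.4324  0.7906]
red [220. 376.] depthpt [ 0.8021 -0.3382  0.0114] rect [ 0.8021 -0.3308] 0.2168 0.0124 93.38
[... 516 characters left out ...]
ect [0.572  0.2787] 0.044 0.041 20.8375
green [485. 231.] depthpt [0.5946 0.3928 0.0326] rect [0.6249 0.3653] 0.0816 0.0501 139.1326
green [487. 216.] depthpt [0.5729 0.4111 0.0604] rect [0.5724 0.4116] 0.0438 0.0382 69.6539
white [180. 209.] depthpt [ 0.1979 -0.3059  0.019 ] rect [ 0.1853 -0.2955] 0.2924 0.0803 131.6287
white [217. 275.] depthpt [ 0.5101 -0.2769  0.0146] rect [ 0.5043 -0.2762] 0.2216 0.0606 176.048
white [547. 466.] depthpt [ 0.8511  0.6206 -0.7473] rect [1.1788 0.0959] 0.1284 0.0392 89.5401
white [571. 386.] depthpt [ 0.6295  0.9225 -0.7465] rect [1.0512 0.2561] 0.0827 0.0511 0.0117
cork [154. 267.] depthpt [ 0.439 -0.405  0.022] rect [ 0.4416 -0.4041] 0.099 0.0946 90.8878
```

```bash
cat > go.py <<'E'
# python3 go.py x y zgrip ydir_deg : shift and turn in the tool's axes for the grasp point
import sys
from h import *
x,y,z,a=map(float,sys.argv[1:5]); s=ctrl.get_state(); A=R.from_rotvec(s['tool_rot']).as_matrix()
g=s['position']+A[:,2]*ctrl.grip_point_offset
d=A.T@(np.array([x,y,z])-g)
cur=np.degrees(np.arctan2(A[1,1],A[0,1])); t=(a-cur+90)%180-90
print('grip now',g.round(4),'ydir',cur.round(2),'zaxis',A[:,2].round(4),'q',s['joint_positions'].round(2),'t',s['time'])
print('rows to: dx dy dz turn =',d.round(4),np.radians(-t).round(3))
E
python3 go.py .49 .33 .2 84
```

```text
grip now [0.1726 0.6263 0.2406] ydir 74.6 zaxis [-3.0e-04 -1.1e-03 -1.0e+00] q [-1.29  0.32 -0.07  1.45  0.02  1.37 -0.06] t 0.2
rows to: dx dy dz turn = [-0.3847 -0.2014  0.0408] -0.164
```

```bash
python3 -m inch '-0.04 -0.02 0 -0.02 1;-0.08 -0.04 0.01 -0.04 1;-0.12 -0.06 0.01 -0.06 1;-0.16 -0.08 0.02 -0.08 1;-0.2 -0.1 0.02 -0.1 1;-0.24 -0.12 0.03 -0.12 1;-0.28 -0.14 0.03 -0.14 1;-0.32 -0.165 0.04 -0.164 1;-0.36 -0.185 0.04 -0.164 1;-0.385 -0.2 0.04 -0.164 1;-0.385 -0.2 0.04 -0.164 1;-0.385 -0.2 0.04 -0.164 1;-0.385 -0.2 0.04 -0.164 1;-0.385 -0.2 0.04 -0.164 1' 20 && python3 - <<'E'
from h import *
c,im,d=shot('wrist','w1'); print(c[2])
E
```

```text
time: 1.6
position: [0.4895, 0.3331, 0.3647]
tool_rot: [-0.16, -3.137, -0.001]
ft_force: [0.5, 0.1, -0.0]
grip_width: 0.999
grip_force: 0.0
[0.40881    0.34087823 0.34405093]
```

View pics/w1.png

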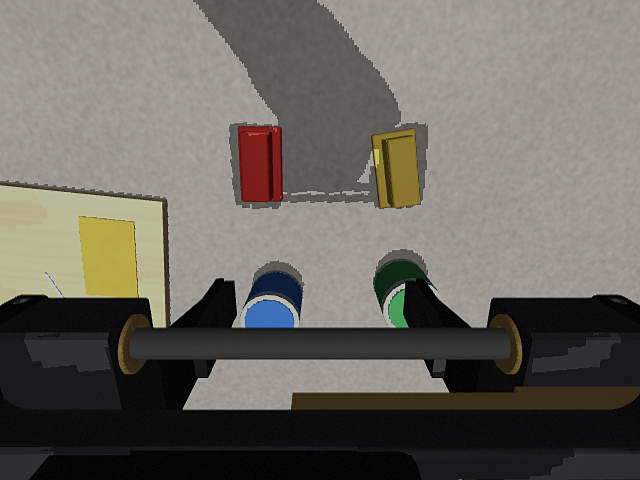

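The wrist view shows the red rest at (260,165) and the yellow rest at (397,168), with their web tops visible. The blue tin at (270,315) and the green tin at (400,305) are partly hidden behind the fingers.

```bash
cat > rests.py <<'E'
from h import *
np.set_printoptions(precision=4,suppress=True)
def cloud(c,d):
    v,u=np.mgrid[0:480,0:640]; return c[2]+rays(c,np.c_[u.ravel(),v.ravel()].astype(float))*d.reshape(-1,1)
def top_rect(c,im,d,col,amin=300,tol=.004,sel=None):
    "per blob: median top height from depth, rectangle of the pixels at that height"
    P=cloud(c,d).reshape(480,640,3); out=[]
    for b in blobs(im,col,amin):
        m=np.zeros((480,640),np.uint8); cv2.drawContours(m,[b],-1,1,-1); Q=P[(m>0)&(d>0)]
        if len(Q)<50: continue
        zt=np.percentile(Q[:,2],95); T=Q[abs(Q[:,2]-zt)<tol]; zt=np.median(T[:,2]); 
        tm=((m>0)&(abs(P[...,2]-zt)<tol)&(d>0)).astype(np.uint8); tm=cv2.morphologyEx(tm,cv2.MORPH_OPEN,np.ones((3,3)))
        cs=cv2.findContours(tm,cv2.RETR_EXTERNAL,cv2.CHAIN_APPROX_NONE)[0]
        k=max(cs,key=cv2.contourArea); M=cv2.moments(k); px=np.array([M['m10'],M['m01']])/M['m00']
        out.append((px,zt,rect(c,k,zt),rect(c,b,zt)))
    return out
if __name__=='__main__':
    c,im,d=shot('wrist')
    for col in('red','yellow'):
        for px,zt,r,r2 in top_rect(c,im,d,col): print(col,px.round(1),'ztop',zt,*[np.round(v,4) for v in r],'| whole',*[np.round(v,4) for v in r2])
E
python3 rests.py
```

```text
red [254.7 165.9] ztop 0.03927044383217937 [0.4316 0.282 ] 0.0595 0.0241 173.0902 | whole [0.4301 0.2872] 0.0639 0.0363 173.1652
yellow [108.8 256.8] ztop 0.012499680870036944 [0.5093 0.1146] 0.0843 0.0543 168.1841 | whole [0.5093 0.1145] 0.0843 0.0545 168.284
yellow [403.8 170.6] ztop 0.03915095473209665 [0.449  0.4101] 0.0594 0.0232 3.31 | whole [0.4467 0.4037] 0.0649 0.0357 3.31
```

```bash
python3 -m inch '0 -0.04 0.02 0 1;0 -0.08 0.04 0 1;0 -0.08 0.04 0 1;0 -0.08 0.04 0 1;0 -0.08 0.04 0 1' && python3 rests.py && python3 - <<'E'
from h import *
# two-view height: first view (stored pose) and now
s=ctrl.get_state()
print(s['position'])
K=cam('wrist')[0]; m=ctrl.camera_model('wrist')
def camat(p,rv):
    T=np.eye(4);T[:3,:3]=R.from_rotvec(rv).as_matrix();T[:3,3]=p;T=T@np.array(m['hand_eye']);return K,T[:3,:3],T[:3,3]
c1=camat([.4895,.3331,.3647],[-.16,-3.137,-.001]); np.save('c1.npy',np.r_[c1[1].ravel(),c1[2]])
from rests import top_rect
c,im,d=shot('wrist')
P1={'red':(254.7,165.9),'yellow':(403.8,170.6)}
for col in P1:
    for px,zt,*_ in top_rect(c,im,d,col):
        if zt>.03: print(col,px.round(1),'two-view',*cross(c1,P1[col],c,px))
E
python3 go.py .4316 .282 .09 83.1
```

```text
time: 2.2
position: [0.4823, 0.2535, 0.3256]
tool_rot: [0.162, 3.136, 0.003]
ft_force: [0.8, 0.1, 1.1]
grip_width: 1.002
grip_force: 0.0
red [349.7 168.8] ztop 0.03921101177057129 [0.4318 0.2813] 0.0591 0.0239 173.1205 | whole [0.4293 0.2792] 0.0636 0.0355 173.1566
red [ 15.7 256.9] ztop 0.012534558067860524 [ 0.482  -0.0177] 0.0881 0.0331 158.8299 | whole [ 0.482  -0.0177] 0.0881 0.0331 158.8299
yellow [170.4 268.3] ztop 0.012416247112619988 [0.509  0.1147] 0.0839 0.0544 168.1818 | whole [0.509  0.1147] 0.0839 0.0544 168.1818
yellow [518.9 174.3] ztop 0.03903295675448304 [0.4489 0.4088] 0.0597 0.025 3.2861 | whole [0.4462 0.399 ] 0.0661 0.0443 3.2861
[0.4823153  0.25370236 0.32563616]
red [349.5 168.7] two-view [0.4306 0.2817 0.0361] 4.8021175041493297e-05
yellow [518.7 174.3] two-view [0.4482 0.4112 0.0347] 0.0002868592373856103
grip now [0.4825 0.2539 0.1621] ydir 84.13 zaxis [ 0.0013  0.0012 -1.    ] q [-0.72  0.15  0.2   1.82 -0.03  1.17  0.96] t 2.3
rows to: dx dy dz turn = [0.0536 0.0227 0.072 ] 0.018
```

```bash
python3 -m inch '0.027 0.011 0.03 0.018 0.7;0.054 0.0227 0.06 0.018 0.7;0.054 0.0227 0.072 0.018 0.7;0.054 0.0227 0.072 0.018 0.7;0.054 0.0227 0.072 0.018 0.7' && python3 go.py .4316 .2817 .032 83.1
```

```text
time: 2.8
position: [0.432, 0.2806, 0.2536]
tool_rot: [0.193, 3.134, 0.001]
ft_force: [-0.1, -0.4, 0.4]
grip_width: 0.716
grip_force: 0.0
grip now [0.4323 0.2807 0.0901] ydir 82.97 zaxis [ 1.7e-03  6.0e-04 -1.0e+00] q [-0.78  0.17  0.16  1.96 -0.03  1.01  0.85] t 2.8
rows to: dx dy dz turn = [0.0009 0.0009 0.0581] -0.002
```

```bash
python3 -m inch '0.001 0.001 0.03 0 0.7;0.001 0.001 0.05 0 0.7;0.001 0.001 0.058 0 0.7;0.001 0.001 0.058 0 0.7;0.001 0.001 0.058 0 0.7;0.001 0.001 0.058 0 0;0.001 0.001 0.058 0 0;0.001 0.001 0.058 0 0;0.001 0.001 0.058 0 0;0.001 0.001 0.058 0 0' 20 && python3 go.py .478 -.031 .08 78.1
```

```text
time: 3.8
position: [0.4301, 0.2814, 0.1949]
tool_rot: [0.193, 3.136, 0.0]
ft_force: [-0.1, 0.2, 0.7]
grip_width: 0.329
grip_force: 0.0
grip now [0.4302 0.2815 0.0314] ydir 82.97 zaxis [ 2.e-04  2.e-04 -1.e+00] q [-0.77  0.25  0.16  2.01 -0.05  0.89  0.86] t 3.8
rows to: dx dy dz turn = [-0.0857 -0.3042 -0.0487] 0.085
```

```bash
python3 -m inch '0 0 0 0 0;0 0 0 0 0;0 0 0 0 0;0 0 -0.02 0 0;0 0 -0.04 0 0;0 0 -0.07 0 0;0 0 -0.09 0 0;0 0 -0.09 0 0;0 0 -0.09 0 0' 20 && python3 go.py .478 -.031 .12 78.1
```

```text
time: 4.7
position: [0.43, 0.2813, 0.2844]
tool_rot: [-0.193, -3.136, -0.0]
ft_force: [-0.0, 0.1, -0.2]
grip_width: 0.275
grip_force: 20.0
grip now [0.43   0.2813 0.1209] ydir 82.97 zaxis [-1.e-04  0.e+00 -1.e+00] q [-0.78  0.13  0.16  1.94 -0.02  1.08  0.84] t 4.7
rows to: dx dy dz turn = [-0.0859 -0.304   0.0009] 0.085
```

```bash
python3 -m inch '-0.01 -0.04 0 0.02 0;-0.02 -0.08 0 0.04 0;-0.03 -0.12 0 0.06 0;-0.045 -0.16 0 0.085 0;-0.056 -0.2 0 0.085 0;-0.067 -0.24 0 0.085 0;-0.079 -0.28 0 0.085 0;-0.086 -0.305 0 0.085 0;-0.086 -0.305 0.01 0.085 0;-0.086 -0.305 0.02 0.085 0;-0.086 -0.305 0.03 0.085 0;-0.086 -0.305 0.03 0.085 0;-0.086 -0.305 0.03 0.085 0' && python3 go.py .4772 -.032 .0438 78.1; python3 - <<'E'
from h import *
shot('wrist','w2')
E
```

```text
time: 6.0
position: [0.4779, -0.0308, 0.2541]
tool_rot: [-0.323, -3.124, 0.0]
ft_force: [0.5, -0.1, -0.1]
grip_width: 0.27
grip_force: 20.0
grip now [ 0.4777 -0.0308  0.0906] ydir 78.2 zaxis [-1.4e-03 -1.0e-04 -1.0e+00] q [-0.43  0.09  0.46  2.05 -0.05  1.01  1.42] t 6.0
rows to: dx dy dz turn = [ 0.0002 -0.0012  0.0468] 0.002
```

View pics/w2.png

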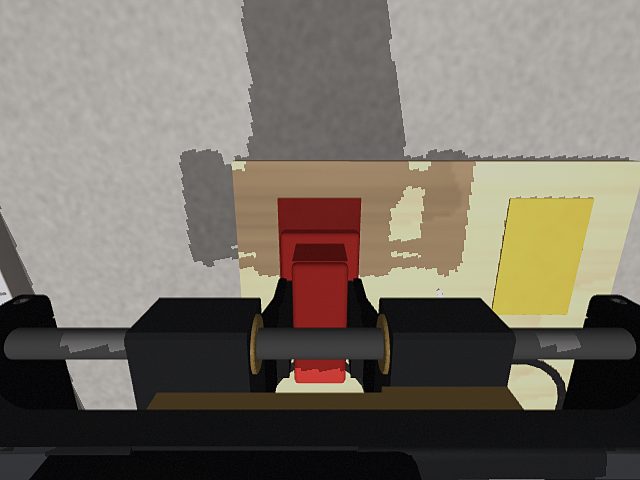

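The red rest hangs just over the red patch. The patch's near edge runs from (278,198) to (360,198) and the foot's near edge from (282,231) to (357,231). I'll measure the patch from its near edge.

```bash
python3 - <<'E'
from h import *
c=cam('wrist')
e=onplane(c,[[278,198],[361,198],[507,198],[593,198]],.0125); print(e.round(4)); u=np.array([np.cos(np.radians(-11.9)),np.sin(np.radians(-11.9))])
for i in(0,2): print(e[i:i+2,:2].mean(0)+.042*u)
f=onplane(c,[[282,231],[357,231]],.0906-.0314+.01); print('foot',f.round(4),f[:,:2].mean(0)+.035*u)
E
```

```text
[[ 0.4327 -0.0496  0.0125]
 [ 0.4437  0.0028  0.0125]
 [ 0.4629  0.0948  0.0125]
 [ 0.4742  0.149   0.0125]]
[ 0.47929118 -0.03204455]
[0.50965869 0.11327712]
foot [[ 0.4404 -0.0427  0.0692]
 [ 0.448  -0.0065  0.0692]] [ 0.4784287  -0.03179067]
```

```bash
python3 -m inch '0 -0.001 0.02 0 0;0 -0.001 0.035 0 0;0 -0.001 0.042 0 0;0 -0.001 0.045 0 0;0 -0.001 0.047 0 0;0 -0.001 0.047 0 0;0 -0.001 0.047 0 0;0 -0.001 0.047 0 0' && python3 go.py .479 -.032 .12 78.1
```

```text
time: 6.85
position: [0.4782, -0.0328, 0.2082]
tool_rot: [0.326, 3.124, 0.001]
ft_force: [-0.6, -0.8, -0.5]
grip_width: 0.269
grip_force: 20.0
grip now [ 0.4783 -0.0328  0.0447] ydir 78.09 zaxis [ 1.e-03  3.e-04 -1.e+00] q [-0.42  0.17  0.46  2.09 -0.09  0.9   1.46] t 6.85
rows to: dx dy dz turn = [-0.0005  0.0009 -0.0753] -0.0
```

```bash
python3 -m inch '0 0 0.001 0 0;0 0 0.0013 0 0;0 0 0.0013 0 0;0 0 0.0013 0 0.7;0 0 0.0013 0 0.7;0 0 0.0013 0 0.7;0 0 0.0013 0 0.7;0 0 -0.03 0 0.7;0 0 -0.06 0 0.7;0 0 -0.1 0 0.7;0 0 -0.14 0 0.7;0 0 -0.14 0 0.7' && python3 go.py .449 .4095 .14 93.3
```

```text
time: 8.05
position: [0.4799, -0.0332, 0.3533]
tool_rot: [0.325, 3.114, 0.004]
ft_force: [0.1, 0.1, 0.3]
grip_width: 0.702
grip_force: 0.0
grip now [ 0.4816 -0.0329  0.1898] ydir 78.09 zaxis [ 0.0104  0.0017 -0.9999] q [-0.45 -0.02  0.46  1.95  0.01  1.21  1.37] t 8.05
rows to: dx dy dz turn = [0.1237 0.426  0.0502] -0.265
```

```bash
python3 -m inch '0.012 0.04 0 -0.03 0.7;0.024 0.08 0 -0.06 0.7;0.036 0.12 0 -0.09 0.7;0.048 0.165 0 -0.12 0.7;0.06 0.21 0 -0.15 0.7;0.073 0.25 0 -0.18 0.7;0.086 0.295 0.01 -0.21 0.7;0.1 0.34 0.02 -0.24 0.7;0.112 0.385 0.03 -0.265 0.7;0.1237 0.426 0.05 -0.265 0.7;0.1237 0.426 0.07 -0.265 0.7;0.1237 0.426 0.1 -0.265 0.7;0.1237 0.426 0.1 -0.265 0.7;0.1237 0.426 0.1 -0.265 0.7' && python3 go.py .449 .410 .032 93.3
```

```text
time: 9.45
position: [0.4447, 0.4091, 0.2472]
tool_rot: [0.089, -3.139, 0.002]
ft_force: [0.4, -0.3, 1.0]
grip_width: 0.704
grip_force: 0.0
grip now [0.4445 0.4089 0.0837] ydir 93.26 zaxis [-0.0013 -0.0014 -1.    ] q [-0.86  0.35  0.09  1.75 -0.03  1.05  0.87] t 9.45
rows to: dx dy dz turn = [-0.0046  0.0009  0.0517] -0.001
```

```bash
python3 -m inch '-0.0046 0.001 0.02 0 0.7;-0.0046 0.001 0.04 0 0.7;-0.0046 0.001 0.05 0 0.7;-0.0046 0.001 0.052 0 0.7;-0.0046 0.001 0.052 0 0.7;-0.0046 0.001 0.052 0 0;-0.0046 0.001 0.052 0 0;-0.0046 0.001 0.052 0 0;-0.0046 0.001 0.052 0 0;-0.0046 0.001 0.052 0 0;-0.0046 0.001 0.052 0 0;-0.0046 0.001 0.052 0 0;-0.0046 0.001 0.052 0 0;-0.0046 0.001 0.052 0 0' 20 && python3 go.py .5095 .1145 .1 78.1
```

```text
time: 10.85
position: [0.4493, 0.4108, 0.1958]
tool_rot: [-0.09, 3.14, 0.0]
ft_force: [-0.5, -0.2, -0.2]
grip_width: 0.277
grip_force: 20.0
grip now [0.4493 0.4108 0.0323] ydir 93.28 zaxis [ 0.e+00  1.e-04 -1.e+00] q [-0.86  0.41  0.09  1.77 -0.04  0.96  0.88] t 10.85
rows to: dx dy dz turn = [-0.0431 -0.2993 -0.0677] 0.265
```

```bash
python3 -m inch '0 0 -0.03 0 0;0 0 -0.06 0 0;-0.004 -0.03 -0.09 0.03 0;-0.01 -0.07 -0.09 0.07 0;-0.016 -0.11 -0.09 0.11 0;-0.022 -0.15 -0.09 0.15 0;-0.028 -0.19 -0.09 0.19 0;-0.033 -0.23 -0.09 0.23 0;-0.038 -0.27 -0.08 0.265 0;-0.043 -0.299 -0.07 0.265 0;-0.043 -0.299 -0.06 0.265 0;-0.043 -0.299 -0.06 0.265 0;-0.043 -0.299 -0.06 0.265 0;-0.043 -0.299 -0.06 0.265 0' && python3 go.py .5095 .1145 .0445 78.1; python3 - <<'E'
from h import *
shot('wrist','w3')
E
```

```text
time: 12.25
position: [0.5093, 0.1163, 0.2562]
tool_rot: [0.322, 3.125, 0.001]
ft_force: [-0.2, 0.1, -1.4]
grip_width: 0.275
grip_force: 20.0
grip now [0.5094 0.1164 0.0927] ydir 78.23 zaxis [ 6.e-04  7.e-04 -1.e+00] q [-0.55  0.18  0.3   1.95 -0.06  1.02  1.14] t 12.25
rows to: dx dy dz turn = [-0.0005 -0.0019  0.0482] 0.002
```

View pics/w3.png

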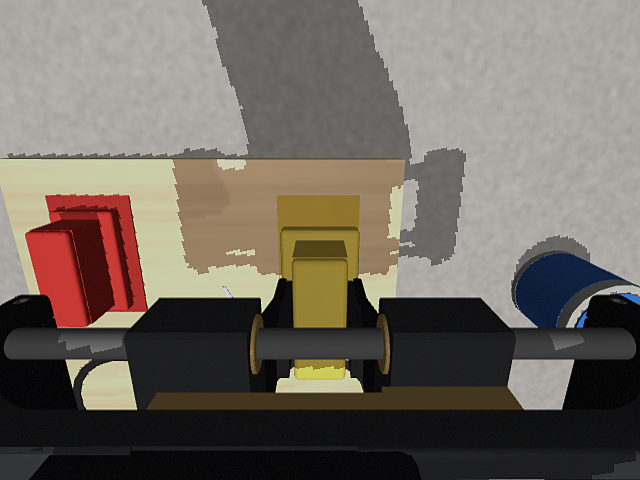

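The red rest stands on its patch at (88,255). The yellow rest hangs over its own patch: the near edge of the patch runs from (277,196) to (359,196) and that of the foot from (281,228) to (358,228).

```bash
python3 - <<'E'
from h import *
c=cam('wrist'); u=np.array([np.cos(np.radians(-11.9)),np.sin(np.radians(-11.9))])
e=onplane(c,[[277,196],[360,196]],.0125); print(e[:,:2].mean(0)+.042*u)
f=onplane(c,[[281,228],[358,228]],.0927-.0323+.01); print('foot',f[:,:2].mean(0)+.035*u)
E
python3 -m inch '0 -0.0015 0.02 0 0;0 -0.0015 0.035 0 0;0 -0.0015 0.043 0 0;0 -0.0015 0.047 0 0;0 -0.0015 0.048 0 0;0 -0.0015 0.048 0 0;0 -0.0015 0.048 0 0;0 -0.0015 0.048 0 0' && python3 go.py .5095 .1145 .0445 78.1
```

```text
[0.50963136 0.11484401]
foot [0.50843683 0.1157848 ]
time: 13.1
position: [0.5093, 0.1133, 0.2083]
tool_rot: [0.326, 3.124, 0.001]
ft_force: [0.0, -0.5, -1.5]
grip_width: 0.271
grip_force: 20.0
grip now [0.5095 0.1134 0.0448] ydir 78.09 zaxis [ 1.e-03  5.e-04 -1.e+00] q [-0.54  0.24  0.3   1.99 -0.09  0.92  1.17] t 13.1
rows to: dx dy dz turn = [0.0002 0.0011 0.0003] -0.0
```

```bash
python3 -m inch '-0.001 0.0015 0.0005 0 0;-0.001 0.0015 0.0005 0 0;-0.001 0.0015 0.0005 0 0.7;-0.001 0.0015 0.0005 0 0.7;-0.001 0.0015 0.0005 0 0.7;-0.001 0.0015 0.0005 0 0.7;0 0.0015 -0.03 0 0.7;0 0.0015 -0.06 0 0.7;0 0.0015 -0.1 0 0.9;0 0.0015 -0.14 0 1;0 0 -0.17 0 1;0 0 -0.17 0 1;0 0 -0.17 0 1' && python3 go.py .55 -.277 .22 86.3
```

```text
time: 14.4
position: [0.509, 0.1133, 0.3781]
tool_rot: [0.326, 3.124, 0.001]
ft_force: [-0.0, 0.7, -0.5]
grip_width: 0.983
grip_force: 0.0
grip now [0.5093 0.1134 0.2146] ydir 78.1 zaxis [ 1.2e-03  8.0e-04 -1.0e+00] q [-0.57  0.06  0.31  1.82 -0.02  1.27  1.11] t 14.4
rows to: dx dy dz turn = [-0.1204 -0.3736 -0.0056] -0.143
```

```bash
python3 -m inch '-0.012 -0.04 0 -0.03 1;-0.025 -0.08 0 -0.06 1;-0.04 -0.12 0 -0.09 1;-0.053 -0.165 0 -0.12 1;-0.067 -0.21 0 -0.143 1;-0.08 -0.25 0 -0.143 1;-0.094 -0.295 0 -0.143 1;-0.11 -0.34 0 -0.143 1;-0.12 -0.373 0 -0.143 1;-0.12 -0.373 0 -0.143 1;-0.12 -0.373 0 -0.143 1;-0.12 -0.373 0 -0.143 1' && python3 - <<'E'
from rests import *
c,im,d=shot('wrist','w4')
for r in top_rect(c,im,d,'white',1500): print(r)
c,im,d=shot('top','t2')
for col in('red','yellow'):
    for b in blobs(im,col)[:2]: print(col,rect(c,b,.03))
E
```

```text
time: 15.6
position: [0.5498, -0.2748, 0.3763]
tool_rot: [-0.099, -3.138, -0.003]
ft_force: [0.7, 1.2, -0.4]
grip_width: 0.998
grip_force: 0.0
(array([313.2489, 239.8948]), np.float64(0.01733687102674597), (array([ 0.5736, -0.283 ], dtype=float32), np.float32(0.077061005), np.float32(0.05923616), np.float32(176.08815)), (array([ 0.5737, -0.2831], dtype=float32), np.float32(0.07703057), np.float32(0.059354406), np.float32(176.3779)))
(array([172.7829, 262.6299]), np.float64(0.05944604591080144), (array([ 0.5735, -0.411 ], dtype=float32), np.float32(0.0539012), np.float32(0.053559393), np.float32(170.71626)), (array([ 0.5738, -0.4107], dtype=float32), np.float32(0.054331027), np.float32(0.0537839), np.float32(36.12577)))
red (array([ 0.4755, -0.0308], dtype=float32), np.float32(0.082764946), np.float32(0.05234341), np.float32(168.23589))
yellow (array([ 0.6998, -0.697 ], dtype=float32), np.float32(0.09827363), np.float32(0.09671448), np.float32(176.90176))
yellow (array([0.5062, 0.1142], dtype=float32), np.float32(0.082908414), np.float32(0.052726295), np.float32(168.03786))
```

View pics/w4.png

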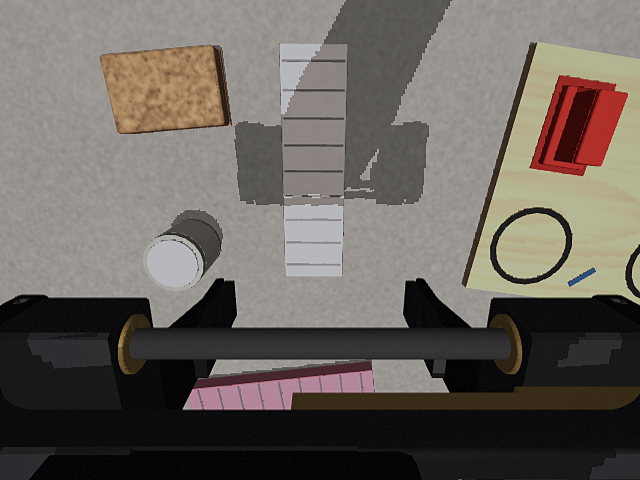

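The close view shows the panel as a white grooved strip with corners (280,44), (347,44), (343,276) and (286,276). The white tin's lid is at (173,262), the cork block at (165,88), the pink panel below at (280,390), the red rest on its patch at (585,128) and the ring behind red at (531,245). The red rest's base sits inside its patch.

```bash
python3 - <<'E'
from h import *
np.set_printoptions(precision=4,suppress=True)
c=cam('wrist'); px=np.array([[280,44],[347,44],[343,276],[286,276]],float)
e=onplane(c,px,.0178)[:,:2]; print(e, 'centre',e.mean(0)); a=(e[3]+e[2]-e[0]-e[1])/2; print('L',np.hypot(*a),'yaw',np.degrees(np.arctan2(a[1],a[0])),'W',np.hypot(*(e[1]-e[0])),np.hypot(*(e[2]-e[3])))
t,im,_=shot('top'); b=[b for b in blobs(im,'white') if abs(cv2.moments(b)['m10']/cv2.moments(b)['m00']-422)<6][0]
# two-view height at the panel's centre
x=cv2.boxPoints(cv2.minAreaRect(b)).mean(0); d=np.cross(np.r_[px[0],1],np.r_[px[2],1]);g=np.cross(np.r_[px[1],1],np.r_[px[3],1]);o=np.cross(d,g);o=o[:2]/o[2]
print('two-view',x,o,cross(t,x,c,o))
u=np.array([np.cos(np.radians(-11.9)),np.sin(np.radians(-11.9))])
r=onplane(c,[[531.5,245]],.0125); print('ring red',r,'expect',np.array([.479,-.032])+.12*u)
E
python3 go.py .504 -.278 .1 86.3
```

```text
[[ 0.3932 -0.2997]
 [ 0.3968 -0.2414]
 [ 0.6148 -0.2541]
 [ 0.6111 -0.3142]] centre [ 0.504  -0.2773]
L 0.21841185346702888 yaw -3.5672667305419212 W 0.05832602976697918 0.060199760199597586
grip now [ 0.5499 -0.2746  0.2139] ydir 86.44 zaxis [-2.0e-04  1.1e-03 -1.0e+00] q [-0.09  0.29  0.62  1.6  -0.17  1.3   2.07] t 15.75
rows to: dx dy dz turn = [ 0.0456 -0.0064  0.1139] 0.002Traceback (most recent call last):
  File "<stdin>", line 5, in <module>
IndexError: list index out of range
```

```bash
python3 - <<'E'
from h import *
c=cam('wrist'); t=cam('top'); px=np.array([[280,44,1],[347,44,1],[343,276,1],[286,276,1]],float)
o=np.cross(np.cross(px[0],px[2]),np.cross(px[1],px[3]));o=o[:2]/o[2]
print('two-view',cross(t,(422.3,236.5),c,o))
u=np.array([np.cos(np.radians(-11.9)),np.sin(np.radians(-11.9))])
print('ring red',onplane(c,[[531.5,245]],.0125),'expect',np.array([.479,-.032])+.12*u)
E
python3 -m inch '0.023 -0.003 0.04 0 1;0.045 -0.003 0.08 0 1;0.0456 -0.003 0.12 0 1;0.0456 -0.003 0.13 0 1;0.0456 -0.003 0.13 0 1;0.0456 -0.003 0.13 0 1' && python3 go.py .504 -.2775 .022 86.4
```

```text
two-view (array([ 0.50142804, -0.27786004,  0.01772344]), np.float64(0.002113707703360232))
ring red [[ 0.59466828 -0.0562567   0.0125    ]] expect [ 0.59642108 -0.0567445 ]
time: 16.35
position: [0.5052, -0.2766, 0.2496]
tool_rot: [0.1, 3.137, -0.002]
ft_force: [0.8, 0.3, 0.6]
grip_width: 1.002
grip_force: 0.0
grip now [ 0.5056 -0.2767  0.0861] ydir 86.35 zaxis [ 0.0028 -0.0012 -1.    ] q [-0.06  0.33  0.6   1.84 -0.21  1.04  2.14] t 16.35
rows to: dx dy dz turn = [ 0.0018 -0.0008  0.0641] -0.001
```

```bash
python3 -m inch '0.0015 -0.001 0.03 0 1;0.0015 -0.001 0.05 0 1;0.0015 -0.001 0.06 0 1;0.0015 -0.001 0.064 0 1;0.0015 -0.001 0.064 0 1;0.0015 -0.001 0.064 0 0;0.0015 -0.001 0.064 0 0;0.0015 -0.001 0.064 0 0;0.0015 -0.001 0.064 0 0;0.0015 -0.001 0.064 0 0;0.0015 -0.001 0.064 0 0;0.0015 -0.001 0.064 0 0;0.0015 -0.001 0.064 0 0;0.0015 -0.001 0.064 0 0' 30 && python3 go.py .494 .042 .16 168.1
```

```text
time: 17.75
position: [0.5024, -0.2775, 0.1841]
tool_rot: [0.102, 3.14, 0.0]
ft_force: [-0.8, 0.4, 5.0]
grip_width: 0.686
grip_force: 30.0
grip now [ 0.5024 -0.2775  0.0206] ydir 86.28 zaxis [ 4.e-04  1.e-04 -1.e+00] q [-0.03  0.42  0.57  1.88 -0.28  0.92  2.19] t 17.75
rows to: dx dy dz turn = [ 0.0291  0.3183 -0.1394] -1.428
```

```bash
python3 -m inch '0 0 -0.03 0 0;0 0 -0.07 0 0;0 0 -0.11 0 0;0 0.02 -0.14 -0.05 0;0.003 0.05 -0.14 -0.17 0;0.006 0.08 -0.14 -0.29 0;0.009 0.11 -0.14 -0.41 0;0.012 0.14 -0.14 -0.53 0;0.015 0.17 -0.14 -0.65 0;0.018 0.2 -0.14 -0.77 0;0.02 0.23 -0.14 -0.89 0;0.023 0.26 -0.14 -1.01 0;0.026 0.29 -0.14 -1.13 0;0.029 0.317 -0.14 -1.25 0;0.029 0.317 -0.14 -1.37 0;0.029 0.317 -0.14 -1.428 0;0.029 0.317 -0.14 -1.428 0;0.029 0.317 -0.14 -1.428 0' && python3 go.py .494 .0405 .075 168.1; python3 - <<'E'
from h import *
shot('wrist','w5')
E
```

```text
time: 19.55
position: [0.4938, 0.0409, 0.3095]
tool_rot: [1.866, -2.483, 0.002]
ft_force: [-0.1, 0.3, -2.4]
grip_width: 0.687
grip_force: 30.0
grip now [0.4892 0.0372 0.1461] ydir 163.82 zaxis [-0.0279 -0.0225 -0.9994] q [ 0.3   0.1  -0.46  1.92  0.07  1.16  2.67] t 19.55
rows to: dx dy dz turn = [-0.0066 -0.0051  0.0708] -0.075
```

View pics/w5.png

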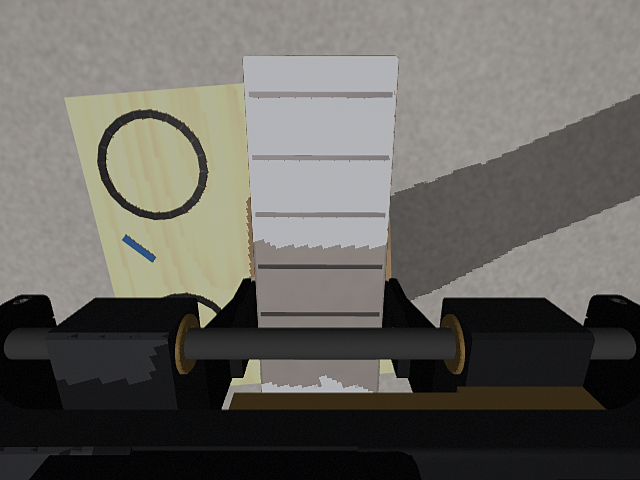

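The panel is gripped squarely: it spans (243,57) to (398,57) at the far end and stays parallel to the fingers. However, joint 7 has run up to its range at 2.67. The panel is the same either way round, so I'll turn back half a turn instead.

```bash
python3 -m inch '0 0 -0.005 0.1 0;0 0 -0.01 0.24 0;0 0 -0.01 0.38 0;0 0 -0.01 0.52 0;0 0 -0.01 0.66 0;0 0 -0.01 0.8 0;0 0 -0.01 0.94 0;0 0 -0.01 1.08 0;0 0 -0.01 1.22 0;0 0 -0.01 1.36 0;0 0 -0.01 1.5 0;0 0 -0.01 1.64 0;0 0 -0.01 1.78 0;0 0 -0.01 1.92 0;0 0 -0.01 2.06 0;0 0 -0.01 2.2 0;0 0 -0.01 2.34 0;0 0 -0.01 2.48 0;0 0 -0.01 2.6 0;0 0 -0.01 2.6 0' && python3 go.py .494 .0405 .14 168.1
```

```text
time: 21.6
position: [0.4944, 0.0404, 0.3201]
tool_rot: [-1.915, -2.481, 0.054]
ft_force: [-0.4, 0.6, -1.5]
grip_width: 0.688
grip_force: 30.0
grip now [0.4901 0.0367 0.1567] ydir 14.66 zaxis [-0.0267 -0.0226 -0.9994] q [ 0.18  0.08 -0.33  1.91  0.05  1.18  0.08] t 21.6
rows to: dx dy dz turn = [0.0029 0.0053 0.0165] 0.464
```

```bash
python3 -m inch '0 0 0 0.12 0;0 0 0 0.24 0;0.003 0.005 0 0.36 0;0.003 0.005 0.01 0.464 0;0.003 0.005 0.016 0.464 0;0.003 0.005 0.016 0.464 0;0.003 0.005 0.016 0.464 0;0.003 0.005 0.016 0.464 0' && python3 go.py .494 .0405 .08 168.1;  python3 - <<'E'
from h import *
shot('wrist','w6')
E
```

```text
time: 22.4
position: [0.4984, 0.0444, 0.3048]
tool_rot: [2.436, 1.981, -0.053]
ft_force: [0.4, -0.0, -1.7]
grip_width: 0.681
grip_force: 30.0
grip now [0.4942 0.0407 0.1414] ydir -11.8 zaxis [-0.0255 -0.0224 -0.9994] q [ 0.16  0.11 -0.32  1.92  0.06  1.15 -0.39] t 22.4
rows to: dx dy dz turn = [0.0014 0.0011 0.0614] 0.002
```

View pics/w6.png

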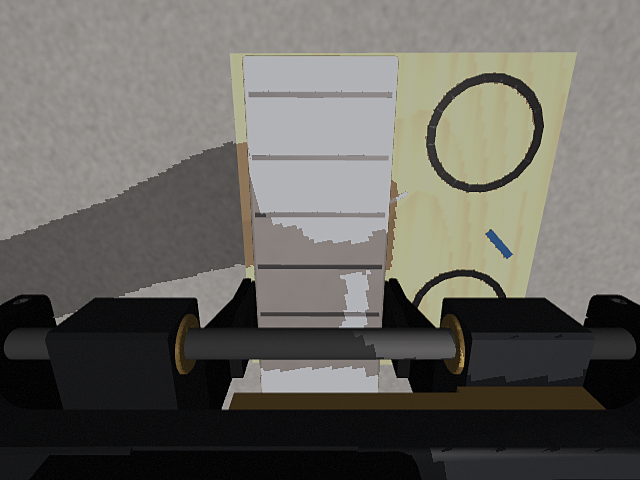

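The panel hangs lengthwise over the near half of the board. Its far end is at (243–398,57), both rings are in clear view at (485,132) and (460,310), and the panel edges are parallel to the board's edge. The tool is tilted about 2° after hitting that limit, so I'll lower slowly and watch the force.

```bash
python3 -m inch '0.0014 0.001 0.03 0 0;0.0014 0.001 0.05 0 0;0.0014 0.001 0.058 0 0;0.0014 0.001 0.062 0 0;0.0014 0.001 0.064 0 0;0.0014 0.001 0.065 0 0;0.0014 0.001 0.065 0 0;0.0014 0.001 0.065 0 0' && python3 go.py .494 .0405 .074 168.1
```

```text
time: 23.25
position: [0.4981, 0.0441, 0.2402]
tool_rot: [2.437, 1.979, -0.052]
ft_force: [0.6, 0.4, -1.1]
grip_width: 0.688
grip_force: 30.0
grip now [0.4941 0.0405 0.0768] ydir -11.88 zaxis [-0.0247 -0.0225 -0.9994] q [ 0.15  0.18 -0.32  1.98  0.09  1.02 -0.42] t 23.25
rows to: dx dy dz turn = [ 0.0001 -0.      0.0027] 0.0
```

```bash
python3 -m inch '0 0 0.001 0 0;0 0 0.002 0 0;0 0 0.003 0 0;0 0 0.003 0 0;0 0 0.003 0 0' && python3 go.py .494 .0405 .074 168.1
```

```text
time: 23.75
position: [0.498, 0.0439, 0.2369]
tool_rot: [2.438, 1.978, -0.053]
ft_force: [0.1, -0.6, 2.7]
grip_width: 0.686
grip_force: 30.0
grip now [0.494  0.0402 0.0735] ydir -11.89 zaxis [-0.025  -0.0225 -0.9994] q [ 0.15  0.19 -0.32  1.98  0.09  1.01 -0.42] t 23.75
rows to: dx dy dz turn = [ 0.0003 -0.     -0.0005] 0.0
```

```bash
python3 -m inch '0 0 0.001 0 0;0 0 0.001 0 0;0 0 0.001 0 0.0' 4 && python3 -m inch '0 0 0 0 1;0 0 0 0 1;0 0 0 0 1;0 0 0 0 1;0 0 0 0 1;0 0 -0.02 0 1;0 0 -0.04 0 1;0 0 -0.08 0 1;0 0 -0.12 0 1;0 0 -0.16 0 1;0 0 -0.2 0 1;0 0 -0.2 0 1;0 0 -0.2 0 1' 20 && python3 go.py .494 .0405 .28 168.1;  python3 - <<'E'
from h import *
shot('wrist','w7'); shot('scene','s2')
E
```

```text
time: 24.05
position: [0.4979, 0.044, 0.2357]
tool_rot: [2.437, 1.979, -0.053]
ft_force: [0.3, -0.6, 2.2]
grip_width: 0.689
grip_force: 4.0
time: 25.35
position: [0.503, 0.0486, 0.4362]
tool_rot: [2.437, 1.978, -0.051]
ft_force: [0.3, -0.5, -1.1]
grip_width: 0.999
grip_force: 0.0
grip now [0.4991 0.0449 0.2728] ydir -11.88 zaxis [-0.0238 -0.0224 -0.9995] q [ 0.16  0.02 -0.32  1.73  0.03  1.41 -0.37] t 25.35
rows to: dx dy dz turn = [-0.0056 -0.0042 -0.0069] 0.0
```

View pics/s2.png

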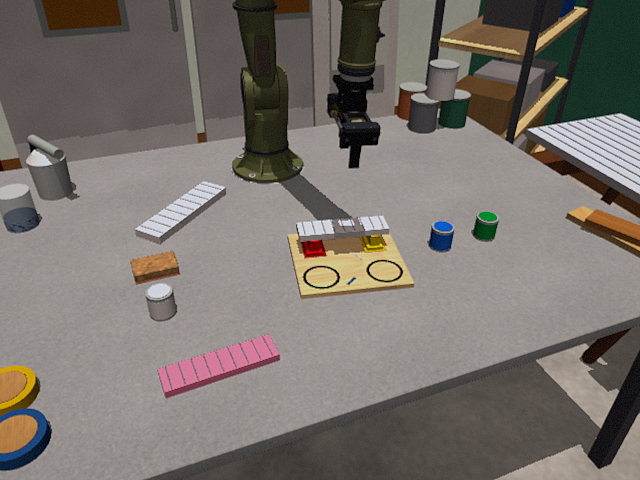

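The panel lies across both rests at (343,228) in the scene view, level over the red rest (314,250) and the yellow rest (373,243). Both rings are free. I'll check the numbers from depth.

```bash
cat > pan.py <<'E'
from rests import *
B=np.array([.4943,.0413]); a=np.radians(-11.9); U=np.array([np.cos(a),np.sin(a)]); V=np.array([-U[1],U[0]])
for n in('scene','top','wrist'):
    c,im,d=shot(n); P=cloud(c,d).reshape(480,640,3); L=P[...,:2]-B; x=L@U; y=L@V
    m=((abs(P[...,2]-.07)<.007)&(abs(x)<.06)&(abs(y)<.14)&(d>0)).astype(np.uint8)
    m=cv2.morphologyEx(m,cv2.MORPH_OPEN,np.ones((3,3))); cs=cv2.findContours(m,0,1)[0]
    if not cs: continue
    k=max(cs,key=cv2.contourArea); r=rect(c,k,.07); o=r[0]-B; Q=P[m>0]; f=np.linalg.lstsq(np.c_[x[m>0],y[m>0],np.ones(len(Q))],Q[:,2],rcond=None)[0]
    print(n,'dx,dy from centre',o@U,o@V,'L,W',r[1],r[2],'yaw',r[3]-78.1,'plane',f)
E
python3 pan.py; python3 - <<'E'
from rests import *
c,im,d=shot('scene'); 
for col in('red','yellow'):
    for b in blobs(im,col)[:5]:
        r=rect(c,b,.012)
        if abs(r[0][0]-.5)<.1: print(col,r)
E
python3 go.py .5738 -.411 .16 60
```

```text
scene dx,dy from centre 0.0074305875311761 -0.002671538294628701 L,W 0.21979068 0.070310146 yaw -0.11256409 plane [-0.0198  0.0008  0.0691]
top dx,dy from centre -0.0016647511629453576 -0.0713204009465162 L,W 0.07783562 0.06049833 yaw 0.29171753 plane [-0.0109 -0.0001  0.0702]
wrist dx,dy from centre -0.00020340736792949927 -0.0019622884192314464 L,W 0.21876076 0.059626095 yaw -0.07866669 plane [ 0.0002 -0.0011  0.0694]
red (array([ 0.4851, -0.0315], dtype=float32), np.float32(0.06798312), np.float32(0.053353965), np.float32(167.7404))
yellow (array([0.5171, 0.1154], dtype=float32), np.float32(0.070237175), np.float32(0.055850904), np.float32(166.73267))
grip now [0.4981 0.0447 0.2707] ydir -11.88 zaxis [-0.0282 -0.0226 -0.9993] q [ 0.16  0.02 -0.32  1.74  0.03  1.41 -0.37] t 25.65
rows to: dx dy dz turn = [-0.4272  0.1704  0.1188] -1.255
```

```bash
python3 -m inch '-0.04 0.017 0 0 1;-0.08 0.034 0 0 1;-0.12 0.05 0.01 0 1;-0.16 0.067 0.02 0 1;-0.2 0.084 0.04 0 1;-0.24 0.1 0.06 0 1;-0.28 0.117 0.08 0 1;-0.32 0.134 0.1 0 1;-0.36 0.15 0.118 0 1;-0.4 0.165 0.118 0 1;-0.427 0.17 0.118 0 1;-0.427 0.17 0.118 0 1;-0.427 0.17 0.118 0 1' && python3 go.py .5735 -.411 .042 -12;  python3 - <<'E'
from rests import *
c,im,d=shot('wrist','w8')
for r in top_rect(c,im,d,'white',800): print(r[:3])
E
```

```text
time: 26.95
position: [0.5782, -0.4073, 0.3243]
tool_rot: [-2.439, -1.977, 0.054]
ft_force: [0.5, 0.7, -0.2]
grip_width: 1.003
grip_force: 0.0
grip now [ 0.5737 -0.4107  0.1609] ydir -11.96 zaxis [-0.0274 -0.0209 -0.9994] q [ 0.58  0.49 -0.02  1.39  0.04  1.28  0.34] t 26.95
rows to: dx dy dz turn = [0.0028 0.0025 0.1189] 0.001
(array([330.2174, 238.2469]), np.float64(0.0596783217752091), (array([ 0.58  , -0.4083], dtype=float32), np.float32(0.036385536), np.float32(0.026837196), np.float32(75.80672)))
(array([ 10.8506, 266.5022]), np.float64(0.022945702663482725), (array([ 0.2939, -0.3966], dtype=float32), np.float32(0.06983637), np.float32(0.024901131), np.float32(61.229816)))
```

View pics/w8.png

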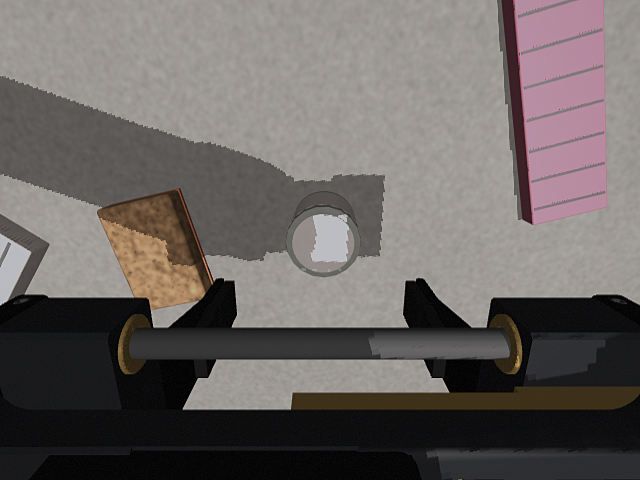

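The white tin's lid circle is centred at about (323,241), with its radius (36 px) right for 56 mm. The cork block at (160,250) and the pink panel are clear of the fingers' path.

```bash
python3 - <<'E'
from h import *
c=cam('wrist'); print(onplane(c,[[323,241],[287,241],[359,241]],.0595))
m=ctrl.camera_model('wrist'); T=np.eye(4);T[:3,:3]=R.from_rotvec([-.099,-3.138,-.003]).as_matrix();T[:3,3]=[.5498,-.2748,.3763];T=T@np.array(m['hand_eye'])
print('two-view',cross((c[0],T[:3,:3],T[:3,3]),(172.8,262.6),c,(323,241)))
E
python3 -m inch '0.001 0 0.04 0 1;0.002 0.001 0.07 0 1;0.003 0.001 0.1 0 1;0.003 0.001 0.1 0 1;0.003 0.001 0.1 0 1' && python3 go.py .574 -.411 .042 -12
```

```text
[[ 0.57558095 -0.40786421  0.0595    ]
 [ 0.5494367  -0.40259058  0.0595    ]
 [ 0.60160008 -0.4131126   0.0595    ]]
two-view (array([ 0.57495548, -0.41015325,  0.05552607]), np.float64(0.0019119669573921098))
time: 27.5
position: [0.5782, -0.4049, 0.2259]
tool_rot: [2.437, 1.982, -0.053]
ft_force: [0.3, -0.9, 0.7]
grip_width: 1.0
grip_force: 0.0
grip now [ 0.5739 -0.4084  0.0625] ydir -11.76 zaxis [-0.026  -0.0215 -0.9994] q [ 0.58  0.56 -0.02  1.48  0.05  1.11  0.34] t 27.5
rows to: dx dy dz turn = [-0.002   0.001   0.0205] 0.004
```

```bash
python3 -m inch '-0.001 0.001 0.01 0 1;-0.001 0.001 0.02 0 1;-0.001 0.001 0.02 0 1;-0.001 0.001 0.02 0 1;-0.001 0.001 0.02 0 0;-0.001 0.001 0.02 0 0;-0.001 0.001 0.02 0 0;-0.001 0.001 0.02 0 0;-0.001 0.001 0.02 0 0;-0.001 0.001 0.02 0 0;-0.001 0.001 0.02 0 0;-0.001 0.001 0.02 0 0' 25 && python3 go.py .596 -.0565 .14 -12
```

```text
time: 28.7
position: [0.5779, -0.4081, 0.2057]
tool_rot: [2.438, 1.979, -0.054]
ft_force: [-0.1, 0.2, 0.3]
grip_width: 0.639
grip_force: 24.9
grip now [ 0.5737 -0.4118  0.0423] ydir -11.88 zaxis [-0.0256 -0.0226 -0.9994] q [ 0.58  0.59 -0.02  1.49  0.05  1.08  0.34] t 28.7
rows to: dx dy dz turn = [ 0.3495 -0.0533 -0.1062] 0.002
```

```bash
python3 -m inch '0 0 -0.04 0 0;0 0 -0.08 0 0;0.02 -0.002 -0.106 0 0;0.06 -0.008 -0.106 0 0;0.1 -0.014 -0.106 0 0;0.14 -0.02 -0.106 0 0;0.18 -0.026 -0.106 0 0;0.22 -0.033 -0.106 0 0;0.26 -0.04 -0.106 0 0;0.3 -0.046 -0.1 0 0;0.33 -0.05 -0.09 0 0;0.349 -0.053 -0.08 0 0;0.349 -0.053 -0.07 0 0;0.349 -0.053 -0.07 0 0;0.349 -0.053 -0.07 0 0' && python3 go.py .5958 -.0565 .0555 -12; python3 - <<'E'
from h import *
shot('wrist','w9')
E
```

```text
time: 30.2
position: [0.5992, -0.056, 0.2668]
tool_rot: [2.44, 1.976, -0.056]
ft_force: [-1.0, -0.1, -1.4]
grip_width: 0.639
grip_force: 24.9
grip now [ 0.5948 -0.0599  0.1034] ydir -12.01 zaxis [-0.0269 -0.0235 -0.9994] q [ 0.18  0.34 -0.17  1.72  0.09  1.12 -0.23] t 30.2
rows to: dx dy dz turn = [0.0049 0.0013 0.0478] -0.0
```

View pics/w9.png

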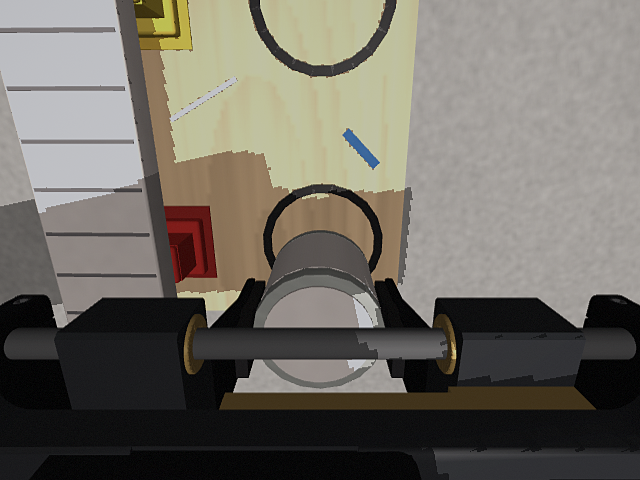

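The white tin hangs just short of its ring. The ring's outer edge has its top at (323,184) and its sides at (263,240) and (382,240), and the tin's lower left edge is at (320,231). The red foot sits inside the red patch.

```bash
python3 - <<'E'
from h import *
c=cam('wrist'); e=onplane(c,[[323,184],[263,240],[382,240]],.0125)[:,:2]
V=np.array([.206,.979]); print('ring by top',e[0]-.042*V,'by sides',e[1:].mean(0), np.hypot(*(e[1]-e[2])))
print('tin',onplane(c,[[320,231]],.0611)[0,:2]-.028*V)
print('expect',[.5964,-.0567])
E
```

```text
ring by top [ 0.59692419 -0.05700303] by sides [ 0.59693806 -0.05458532] 0.08410545975535706
tin [ 0.59505977 -0.06041509]
expect [0.5964, -0.0567]
```

```bash
python3 -m inch '0.005 0.0018 0.02 0 0;0.005 0.0018 0.035 0 0;0.005 0.0018 0.043 0 0;0.005 0.0018 0.046 0 0;0.005 0.0018 0.047 0 0;0.005 0.0018 0.047 0 0;0.005 0.0018 0.047 0 0' && python3 go.py .5964 -.0562 .0548 -12
```

```text
time: 30.95
position: [0.6013, -0.0507, 0.2207]
tool_rot: [2.437, 1.978, -0.052]
ft_force: [0.6, -0.0, -1.6]
grip_width: 0.64
grip_force: 24.9
grip now [ 0.5973 -0.0544  0.0573] ydir -11.89 zaxis [-0.0246 -0.0226 -0.9994] q [ 0.17  0.39 -0.17  1.75  0.1   1.03 -0.25] t 30.95
rows to: dx dy dz turn = [-0.0019 -0.0004  0.0026] 0.002
```

```bash
python3 -m inch '-0.0015 0 0.001 0 0;-0.0015 0 0.002 0 0;-0.0015 0 0.003 0 0;-0.0015 0 0.003 0 0;-0.0015 0 0.003 0 0' && python3 -m inch '0 0 0 0 1;0 0 0 0 1;0 0 0 0 1;0 0 0 0 1;0 0 0 0 1;0.0005 0.0005 -0.02 0 1;0.001 0.001 -0.04 0 1;0.002 0.002 -0.08 0 1;0.002 0.002 -0.12 0 1;0.002 0.002 -0.17 0 1;0.002 0.002 -0.17 0 1' && python3 go.py .63 .22 .2 -12; python3 - <<'E'
from rests import *
c,im,d=shot('top')
P=cloud(c,d)
m=(P[:,2]>.06)&(P[:,2]<.08)&(np.hypot(P[:,0]-.596,P[:,1]+.056)<.05); Q=P[m]; print(len(Q),Q.mean(0),(Q.min(0)+Q.max(0))/2,np.ptp(Q,axis=0))
E
```

```text
time: 31.45
position: [0.6007, -0.0524, 0.2176]
tool_rot: [2.438, 1.978, -0.054]
ft_force: [-2.6, -1.0, 4.9]
grip_width: 0.641
grip_force: 24.9
time: 32.55
position: [0.6093, -0.0465, 0.3951]
tool_rot: [2.431, 1.973, -0.037]
ft_force: [1.0, 0.4, 0.4]
grip_width: 0.998
grip_force: 0.0
grip now [ 0.6073 -0.0502  0.2317] ydir -11.87 zaxis [-0.0119 -0.0231 -0.9997] q [ 0.18  0.25 -0.18  1.56  0.07  1.35 -0.22] t 32.55
rows to: dx dy dz turn = [ 0.2698 -0.0332  0.0252] 0.002<stdin>:4: RuntimeWarning: Mean of empty slice.
  ret = um.true_divide(
Traceback (most recent call last):
ValueError: zero-size array to reduction operation minimum which has no identity
```

```bash
python3 go.py .572 .2787 .16 -12; python3 -m inch '0.04 -0.01 0 0 1;0.08 -0.02 0 0 1;0.12 -0.03 0 0 1;0.16 -0.045 0.01 0 1;0.2 -0.06 0.02 0 1;0.24 -0.075 0.03 0 1;0.28 -0.09 0.05 0 1;0.31 -0.1 0.06 0 1;0.31 -0.1 0.06 0 1;0.31 -0.1 0.06 0 1' && python3 go.py .572 .2787 .042 -12; python3 - <<'E'
from rests import *
c,im,d=shot('wrist','w10')
for r in top_rect(c,im,d,'blue',800): print(r[:3])
c,im,d=shot('top'); P=cloud(c,d)
for (x,y) in((.596,-.056),(.572,.279)):
    m=(P[:,2]>.055)&(P[:,2]<.08)&(np.hypot(P[:,0]-x,P[:,1]-y)<.05); Q=P[m]
    if len(Q): print(len(Q),Q.mean(0),(Q.min(0)+Q.max(0))/2,np.ptp(Q,axis=0))
E
```

```text
grip now [ 0.6057 -0.0503  0.228 ] ydir -11.87 zaxis [-0.0171 -0.0229 -0.9996] q [ 0.18  0.26 -0.18  1.56  0.07  1.34 -0.22] t 32.6
rows to: dx dy dz turn = [ 0.3167 -0.0998  0.0611] 0.002
time: 33.6
position: [0.5709, 0.2762, 0.3188]
tool_rot: [2.436, 1.982, -0.058]
ft_force: [1.8, 0.1, 0.7]
grip_width: 1.002
grip_force: 0.0
grip now [0.5663 0.2723 0.1554] ydir -11.76 zaxis [-0.0282 -0.0238 -0.9993] q [-0.22  0.38 -0.35  1.57  0.14  1.25 -0.8 ] t 33.6
rows to: dx dy dz turn = [0.0107 0.0068 0.113 ] 0.004
(array([327.844 , 237.1434]), np.float64(0.059714281667800864), (array([0.5717, 0.277 ], dtype=float32), np.float32(0.045424573), np.float32(0.04472918), np.float32(78.55062)))
378 [ 0.5944 -0.0532  0.0716] [ 0.5951 -0.0537  0.0679] [0.0547 0.0522 0.0233]
93 [0.5787 0.2634 0.0602] [0.5762 0.2656 0.0611] [0.04   0.0279 0.0114]
```

View pics/w10.png

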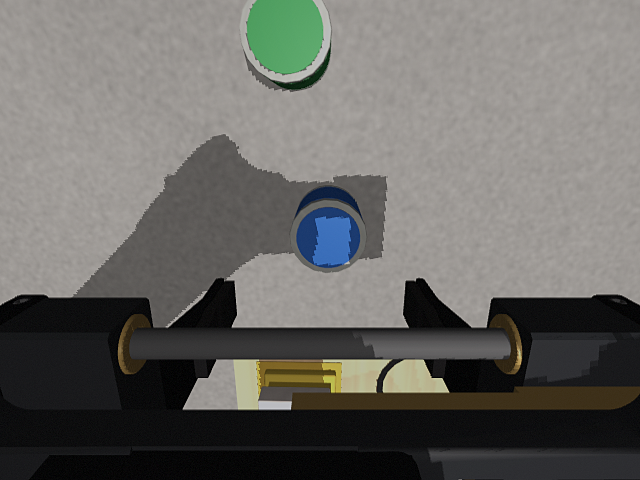

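The blue tin's lid is at (328,237), unmistakable next to the green one at (286,35). The white tin, from the top camera, stands within 3 mm of its ring's middle, with its top at 72 mm as it should be.

```bash
python3 - <<'E'
from h import *
print('two-view',cross(cam('top'),(211,203.5),cam('wrist'),(328,237)))
E
python3 -m inch '0.005 0.003 0.03 0 1;0.01 0.006 0.06 0 1;0.01 0.006 0.09 0 1;0.01 0.006 0.09 0 1;0.01 0.006 0.09 0 1' && python3 go.py .5718 .278 .042 -12
```

```text
two-view (array([0.57183155, 0.27664121, 0.06125379]), np.float64(0.00448262256628312))
time: 34.2
position: [0.5779, 0.2808, 0.2306]
tool_rot: [2.44, 1.976, -0.054]
ft_force: [0.2, -0.1, 0.3]
grip_width: 1.0
grip_force: 0.0
grip now [0.5736 0.277  0.0672] ydir -12.01 zaxis [-0.0259 -0.0231 -0.9994] q [-0.23  0.47 -0.33  1.63  0.18  1.1  -0.83] t 34.2
rows to: dx dy dz turn = [ 0.0013 -0.0015  0.0252] -0.0
```

```bash
python3 -m inch '0.001 -0.001 0.01 0 1;0.001 -0.001 0.02 0 1;0.001 -0.001 0.025 0 1;0.001 -0.001 0.025 0 1;0.001 -0.001 0.025 0 1;0.001 -0.001 0.025 0 0;0.001 -0.001 0.025 0 0;0.001 -0.001 0.025 0 0;0.001 -0.001 0.025 0 0;0.001 -0.001 0.025 0 0;0.001 -0.001 0.025 0 0;0.001 -0.001 0.025 0 0;0.001 -0.001 0.025 0 0' 25 && python3 go.py .627 .0895 .105 -12
```

```text
time: 35.5
position: [0.5758, 0.2828, 0.2052]
tool_rot: [2.438, 1.979, -0.054]
ft_force: [-0.1, 0.4, 0.3]
grip_width: 0.638
grip_force: 24.9
grip now [0.5716 0.2792 0.0418] ydir -11.88 zaxis [-0.0257 -0.0224 -0.9994] q [-0.24  0.5  -0.33  1.65  0.19  1.06 -0.84] t 35.5
rows to: dx dy dz turn = [-0.1759  0.0919 -0.0603] 0.002
```

```bash
python3 -m inch '0 0 -0.04 0 0;0 0 -0.08 0 0;-0.02 0.01 -0.1 0 0;-0.06 0.03 -0.1 0 0;-0.1 0.052 -0.1 0 0;-0.14 0.073 -0.09 0 0;-0.165 0.088 -0.075 0 0;-0.176 0.092 -0.06 0 0;-0.176 0.092 -0.06 0 0;-0.176 0.092 -0.06 0 0;-0.176 0.092 -0.06 0 0' && python3 go.py .627 .0895 .0555 -12; python3 - <<'E'
from h import *
shot('wrist','w11')
E
```

```text
time: 36.6
position: [0.6309, 0.0962, 0.2687]
tool_rot: [2.435, 1.984, -0.051]
ft_force: [-0.4, -0.6, -1.4]
grip_width: 0.64
grip_force: 24.9
grip now [0.6268 0.0929 0.1053] ydir -11.65 zaxis [-0.0251 -0.0206 -0.9995] q [ 0.01  0.42 -0.27  1.62  0.13  1.15 -0.49] t 36.6
rows to: dx dy dz turn = [-0.002   0.0019  0.0498] 0.006
```

View pics/w11.png

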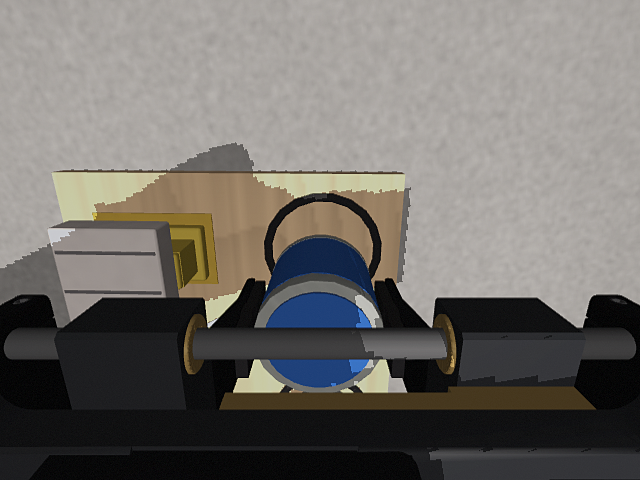

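The blue tin hangs over its ring, which has its top at (322,193) and its outer sides at (264,245) and (381,245). The tin's lower edge is at (322,236). The yellow foot is inside its patch and the panel lies above it.

```bash
python3 - <<'E'
from h import *
c=cam('wrist'); V=np.array([.206,.979])
e=onplane(c,[[322,193],[264,245],[381,245]],.0125)[:,:2]; print('ring',e[0]-.042*V,e[1:].mean(0))
print('tin',onplane(c,[[322,236]],.1053-.0418)[0,:2]-.028*V)
E
python3 -m inch '-0.002 0.001 0.02 0 0;-0.002 0.001 0.035 0 0;-0.002 0.001 0.043 0 0;-0.002 0.001 0.047 0 0;-0.002 0.001 0.049 0 0;-0.002 0.001 0.049 0 0;-0.002 0.001 0.049 0 0' && python3 go.py .627 .0895 .0545 -12
```

```text
ring [0.62649974 0.08969962] [0.62785239 0.09398212]
tin [0.62721899 0.08944306]
time: 37.35
position: [0.6308, 0.0899, 0.2197]
tool_rot: [2.438, 1.979, -0.052]
ft_force: [0.7, 0.5, -1.4]
grip_width: 0.638
grip_force: 24.9
grip now [0.6267 0.0863 0.0563] ydir -11.88 zaxis [-0.0248 -0.0222 -0.9994] q [ 0.01  0.46 -0.26  1.66  0.15  1.07 -0.5 ] t 37.35
rows to: dx dy dz turn = [ 0.0032 -0.0004  0.0017] 0.002
```

```bash
python3 -m inch '0.004 0 0 0 0;0.004 0 0.001 0 0;0.004 0 0.002 0 0;0.004 0 0.002 0 0;0.004 0 0.002 0 0' && python3 -m inch '0 0 0 0 1;0 0 0 0 1;0 0 0 0 1;0 0 0 0 1;0 0 0 0 1;0.0005 0.0005 -0.02 0 1;0.001 0.001 -0.04 0 1;0.002 0.002 -0.08 0 1;0.002 0.002 -0.12 0 1;0.002 0.002 -0.17 0 1;0.05 -0.02 -0.2 0 1;0.1 -0.04 -0.22 0 1;0.15 -0.06 -0.22 0 1;0.2 -0.08 -0.22 0 1;0.25 -0.1 -0.22 0 1;0.25 -0.1 -0.22 0 1;0.25 -0.1 -0.22 0 1' && python3 - <<'E'
from rests import *
import runpy
for n in('top','scene'):
    c,im,d=shot(n,'end_'+n); P=cloud(c,d)
    for q in(np.array((.5966,-.0565)),np.array((.627,.0897)),np.array((.572,.411))):
        zt=.072 if q[1]<.3 else .06
        m=(abs(P[:,2]-zt)<.006)&(np.hypot(*(P[:,:2]-q).T)<.045); Q=P[m]
        if len(Q): print(n,q,len(Q),'mid',(Q[:,:2].min(0)+Q[:,:2].max(0))/2,np.ptp(Q,axis=0)[:2],'z',np.median(Q[:,2]))
runpy.run_path('pan.py')
E
```

```text
time: 37.85
position: [0.6314, 0.094, 0.2173]
tool_rot: [2.438, 1.979, -0.053]
ft_force: [-0.7, 1.8, 1.6]
grip_width: 0.643
grip_force: 24.9
time: 39.55
position: [0.5871, 0.3701, 0.4315]
tool_rot: [-2.427, -1.989, 0.053]
ft_force: [0.5, 0.5, 0.4]
grip_width: 1.003
grip_force: 0.0
top [ 0.5966 -0.0565] 354 mid [ 0.5961 -0.0536] [0.0558 0.0519] z 0.0724082551666766
top [0.627  0.0897] 354 mid [0.6255 0.0908] [0.0543 0.0552] z 0.07217763908026753
top [0.572 0.411] 3 mid [0.5861 0.3905] [0.0101 0.008 ] z 0.05700899044554508
scene [ 0.5966 -0.0565] 324 mid [ 0.598  -0.0555] [0.0577 0.0555] z 0.07100993913515069
scene [0.627  0.0897] 303 mid [0.6278 0.0884] [0.0594 0.055 ] z 0.07119204552046754
scene [0.572 0.411] 236 mid [0.5735 0.4099] [0.0606 0.0578] z 0.05929373306636149
scene dx,dy from centre 0.006223691954155831 -0.0026709051913363802 L,W 0.21985555 0.06780984 yaw -0.0021820068 plane [-0.0116  0.0008  0.069 ]
top dx,dy from centre -0.0019036053170603017 -0.00045325030499924216 L,W 0.21934088 0.0612023 yaw -0.031661987 plane [ 0.0034 -0.0003  0.0703]
wrist dx,dy from centre -7.739803030566011e-05 0.09593515333261333 L,W 0.05966952 0.036705527 yaw 91.00863 plane [-0.0054 -0.0788  0.0765]
```

View pics/end_top.png

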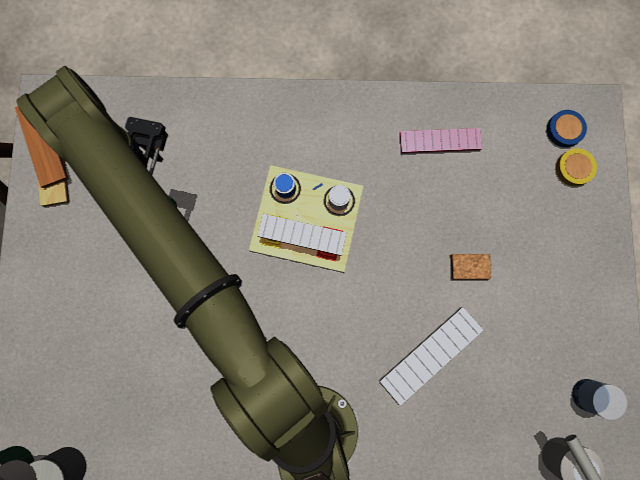

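The top view shows blue in its ring at (285,186) behind the yellow rest, white in its ring at (339,199) behind the red rest, and the panel across the rests at (301,235). The cork block is where it was, and the arm is clear of everything. The measurements agree within 3 mm, and the green tin hasn't moved, so I'm handing the job in.

```bash
python3 -c "
from bench import ctrl
print(ctrl.close_job())"
```

```text
the job is handed in; nothing more can be done
None
```

I finished and handed in the job: both rests stand on their patches, the drawer front lies across them, and white and blue stand in their own rings; final camera checks of the drawer front and tins agreed within a few millimetres, but the hand-in returned no verdict.

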